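Turn the painted sample panel and time its second side

ROBOT

A 6-joint arm with a two-finger parallel gripper is mounted at the origin on the work surface. World frame = base frame: x ahead of the robot, y to its left, z up, the work surface at z = 0. Lengths are in mm, angles in rad, forces in N, time in s.
With the tool pointing down it reaches from about 400 to 925 mm from the base axis. Payload 12.5 kg.
Tool frame: the origin (TCP) lies at the centre of the arm's flange, where the gripper is bolted on; the fingertips stand 190 mm ahead of it and the grasp point (between the pads) lies 171 mm ahead of it; z points along the fingers, y is the line along which they close (so a half turn about z gives the same grasp; the last joint's range is limited). The gripper opens to 95 mm and grips with 3 to 60 N. Pads are 20 mm wide; open, the fingers measure 119 mm over their backs; the gripper's body (75 mm by 180 mm) begins 59 mm behind the grasp point.
Start: joints at [1.091, 0.491, 1.559, -0, 1.092, -0.106], TCP at [228.199, 581.851, 404.761] pointing down, gripper open.
Joint ranges: [-3.1, 3.1], [-0.84, 2.19], [0.05, 2.79], [-1.13, 4.28], [0.06, 2.93], [-2.69, 2.69]. Speed limits (rad/s): [2.22, 2.22, 2.79, 3.14, 3.14, 3.14].

INTERFACE

Orientations are given as [roll, pitch, yaw] about the fixed x, y, z axes, in that order (R = Rz(yaw) Ry(pitch) Rx(roll)).
In Python, from cell import env, read_camera, search_frame, cut_out gives the robot as it stands. The module is installed in compiled form; this text tells all that it offers.
- The arm moves only by the tool move_arm, never from a script. Its argument "commands" is a list of rows, each a list of 3 entries, a list of its own where there are three numbers: the shift along the world's x, y, z normalised to -1 to 1, where 1 is 0.03 m, then the turn about the world's z normalised to -1 to 1, where 1 is 0.08 rad, then the opening, from -1 (shut) to 1 (fully open), so that 0 is half open. A call has 1 to 20 rows; each row shifts and turns the commanded pose from where the row before left it; what a row does not reach is not made up. A row lasts 1/12 s, in which the tool goes at most 41.7 mm and 7.16 degrees, less where a joint would pass 70% of its speed; a pose out of reach is approached as far as the arm can. A call with a number of a shift or a turn outside -1 to 1 is refused whole. A call with a gripper value outside its range is refused whole. The fingers move at their own pace and stop on an object; the grip force is fixed at half the most. Time passes only in rows, so rows that do not move let the fingers close. It gives the time, the measured TCP pose, the force, the opening and the grip force at its end, in the units of the state.
- env.state(): the state, without advancing time (a new reading comes with each control period).
- read_camera(name): name is "side" or "top"; returns a dict with "image" (480x640x3 uint8, red, green, blue), "fx", "fy", "cx", "cy" (pixels), "D" ([k1, k2, p1, p2, k3] as OpenCV has them; the pictures are not rectified), "rvec" (rotation vector, rad) and "tvec" (3), from world to camera coordinates, as OpenCV has them. Camera axes: x right, y down, z forward; pixel columns grow to the right and rows downward; lengths in mm; the calibration is good to about 2 mm. A picture is of the moment at which its call begins. There is no depth.
- env.job_done(): hands the job in; it is judged then, once.
Trained networks look in a picture, given as the dict that the camera call returned (one of the last four; its "shot" number tells which), for a name from the list of things; names that differ only in an ending like _2 or _b are one class to them, and where a whole thing is asked for, a point or a joint stands for the part that bears it (a point fixed in the world has none). Each returns a list of dicts, best first, with "confidence" (0 to 1); they miss things now and then, are a little off and sometimes report something else, mostly with a low value. They report only what shows in the picture. A call takes as long as a camera call.
- search_frame(thing, picture): "at" ([column, row] in pixels, amid what is visible of it).
- cut_out(thing, picture): "region" (480x640 bool, what is visible of it) and "at" ([column, row] in pixels, amid what is visible of it).
The state is a dict: "t": time; "joints": joint angles; "qvel": joint speeds; "tau": joint torques, N m; "eef_pos": TCP position; "tcp_rot": TCP orientation; "ft_force": force on the tool from outside, world axes, zero at the start; "moment": the same for the moment, N m; "opening": opening from 0.0 (shut) to 1.0 (fully open); "grip_force": force on a finger pad.
Only numpy, scipy, OpenCV 4.12 (cv2) and the standard library are available. Lean on these libraries where they do the work, as an engineer would, in place of code of your own. Each camera call takes 0.05 s, during which the arm holds its last target. There are 200 camera calls.

TASK

The blue face of the sample panel on the plywood riser is dry: slide the panel part way past the riser's open edge so that you can get hold of it, turn it over and stand it on the drying easel, lying flat against the sloping plate with its edge square on the orange ledge, about centred, bare wood outwards. Then set the loose timer square against the face of the red stop and, with it braced there, push its red side button fully in and let go. Do not let the panel fall to the bench, and leave the jar, bottle, can, mug, tape, brush and spatula where they are.

Things in the scene. Friction and masses are not known exactly. Their poses are not given: they have to be found in the camera images.
- riser_top (a point): Fixed plywood riser (a low bench shelf), top 320 mm (its x) by 200 mm (its y) by 18 mm thick, top face 120 mm above the bench; this point is the centre of the top face, z up. Two upright side walls, 18 mm thick, at x = +-130 mm from y = -85 to 95 mm, and a rear web at y = 60 mm carry it; the space under the top is open from the -y side.
- riser_edge (a point): Middle of the riser's open front edge (its -y edge), at the height of the top face; axes as riser_top. The bench in front of this edge is clear up to the timer.
- panel_mid (a point): The sample panel, a flat rigid board 150 mm (its x) by 110 mm (its y) by 12 mm thick (its z), about 160 g, one face painted blue, the other bare light wood; it starts lying flat on the riser, blue up, its long sides roughly along the riser's open edge. This point is its centre, half-way through the thickness; +z points out of the blue face. Too wide for a gripper to span.
- panel_painted (a point): Centre of the panel's blue face (6 mm from panel_mid along +z).
- panel_bare (a point): Centre of the panel's bare wood face (6 mm from panel_mid along -z).
- easel_foot (a point): Fixed drying easel: aluminium plate 150 mm wide (y), 70 mm long up the slope, 8 mm thick, at 50 degrees to the bench; at its foot an orange ledge, square to the plate, 150 mm wide, standing out 28 mm. This point is the middle of the line where plate and ledge meet, about 30 mm up: x points down the slope (plate from x = 0 to -70 mm), z out of the plate's face, y along the ledge.
- easel_top (a point): Middle of the easel plate's upper edge, on its face (x = -70 mm from easel_foot, same axes). A panel standing on the ledge overhangs this edge by 40 mm or more, with free space behind for a finger; the easel's base plate (10 mm high) and two posts stay below the plate.
- stop_face (a point): Fixed red stop, a block 130 mm wide (y), 30 mm thick, 35 mm high; this point is the centre of the face that the timer is braced on; x points into the block (away from the timer).
- timer_mid (a point): The loose timer: a white box 55 mm (its x) by 64 mm (its y) by 50 mm high, about 240 g, black display on top; the point is its centre, 25 mm up. +x points to its plain back, which faces the red stop some 20 to 55 mm away, -x to the side with the button. It can be grasped across y from above.
- timer_back (a point): Point on the timer's plain back face (27.5 mm along +x from its centre), 17.5 mm above its underside.
- button_cap (a point): Centre of the outer face of the timer's red side button, a cap 28 mm in diameter standing 12 mm out of the timer's -x side, 25 mm above the bench; axes as the timer's. It is pushed along +x.
- button (a joint): Travel of the button in m: 0 out, 0.006 fully in; a spring of about 1 N per mm returns it, so fully in takes about 6 N, more than the unbraced timer's friction on the bench.
- jar_mid (a point): Bystander: small jar on the riser, radius 27 mm, 70 mm high; its centre.
- bottle_mid (a point): Bystander: bottle, radius 30 mm, 170 mm high; its centre.
- can_mid (a point): Bystander: can, radius 36 mm, 90 mm high; its centre.
- mug_mid (a point): Bystander: blue mug, radius 40 mm, 90 mm high, handle at its +y; its centre.
- tape_mid (a point): Bystander: roll of yellow tape lying flat, radius 45 mm, 30 mm high; its centre.
- brush_grip (a point): Bystander: paint brush lying flat, 180 mm long; point on its handle.
- spatula_grip (a point): Bystander: spatula lying flat, 180 mm long; point on its handle.

How it is judged:
By the outcome, as a careful person would: the job done as asked, in the order asked, and still so for the second after the job is handed in, with the robot touching nothing.
It also fails if it takes over 72 s, if anything falls off the work surface, if the arm or the gripper's body presses on something with over 40 N, if the wrist force passes 120 N, or if a joint passes its speed limit or range.

## Working session

There is one attempt and no reset: what is moved stays moved. The work goes in short steps, Python scripts to look and compute and a tool call to move; the robot and the scene stay as the last step left them, time stands still between calls to the robot, and variables do not carry over. Pictures are saved under pics/ and viewed, at most 10 in all, crops included, and the job is handed in when it is done.

Besides the shell and the picture viewer there is one more tool, called after ">>>" in YAML: its name, and indented under it one key for each argument. move_arm: Moves the arm, as the interface text tells. Its arguments: {"type":"object","properties":{"commands":{"type":"array","items":{"type":"array"}}},"required":["commands"]}

```bash
mkdir -p pics; cat > h.py <<'E'
import numpy as np, cv2
from cell import env, read_camera, search_frame, cut_out
def ray(p,px):
    K=np.array([[p["fx"],0,p["cx"]],[0,p["fy"],p["cy"]],[0,0,1.]])
    u=cv2.undistortPoints(np.array(px,float).reshape(-1,1,2),K,np.array(p["D"],float)).reshape(-1,2)
    R=cv2.Rodrigues(np.array(p["rvec"],float))[0]; t=np.array(p["tvec"],float).ravel()
    return -R.T@t, np.c_[u,np.ones(len(u))]@R
def onz(p,px,z):
    c,d=ray(p,px); return c+d*((z-c[2])/d[:,2])[:,None]
def proj(p,X):
    K=np.array([[p["fx"],0,p["cx"]],[0,p["fy"],p["cy"]],[0,0,1.]])
    return cv2.projectPoints(np.array(X,float).reshape(-1,1,3),np.array(p["rvec"],float),np.array(p["tvec"],float),K,np.array(p["D"],float))[0].reshape(-1,2)
def save(p,n): cv2.imwrite(f"pics/{n}.png",p["image"][:,:,::-1])
def box(reg,p,z):
    c=max(cv2.findContours(reg.astype(np.uint8),0,1)[0],key=cv2.contourArea)
    X=onz(p,c.reshape(-1,2),z)[:,:2].astype(np.float32)
    return cv2.minAreaRect(X)
E
python3 - <<'E'
from h import *
np.set_printoptions(precision=1,suppress=True)
T=read_camera("top");S=read_camera("side");save(T,"top0");save(S,"side0")
for p in (T,S): print("cam",ray(p,[[320,240]]))
for n,z in [("riser_top",120),("panel_mid",132),("easel_foot",30),("easel_top",84),("stop_face",35),("timer_mid",50),("button_cap",25),("jar_mid",155),("bottle_mid",85),("can_mid",45),("mug_mid",45),("tape_mid",15),("brush_grip",8),("spatula_grip",8)]:
    for p,l in ((T,"T"),(S,"S")):
        r=search_frame(n,p)
        print(n,l,[(np.array(a["at"]),round(a["confidence"],2),onz(p,[a["at"]],z)[0]) for a in r[:2]])
print({k:v for k,v in env.state().items()})
E
```

```text
cam (array([ 419.9,   13.5, 1120.9]), array([[ 0.1,  0. , -1. ]]))
cam (array([ -80.1, -844.1, 1166.9]), array([[ 0.4,  0.6, -0.7]]))
riser_top T [(array([256. , 199.3]), 0.76, array([586.7, 159.5, 120. ])), (array([226.3, 214.3]), 0.31, array([553.6, 225.5, 120. ]))]
riser_top S [(array([297.5, 195.5]), 0.66, array([542.3, 160.2, 120. ]))]
panel_mid T [(array([227.4, 217.4]), 0.66, array([545.1, 220.5, 132. ]))]
panel_mid S [(array([284.6, 179.9]), 0.82, array([542.1, 220.9, 132. ]))]
easel_foot T [(array([428.2, 236.9]), 0.73, array([ 508.1, -243.7,   30. ])), (array([505.3, 282.1]), 0.7, array([ 396.9, -432. ,   30. ]))]
easel_foot S [(array([384.5, 315.6]), 0.71, array([ 525.7, -224.6,   30. ])), (array([297.4, 193.9]), 0.28, array([599.3, 252.4,  30. ]))]
easel_top T [(array([427.2, 232.8]), 0.94, array([ 513.2, -228.9,   84. ])), (array([503.6, 281.6]), 0.74, array([ 399.3, -405.9,   84. ]))]
easel_top S [(array([386. , 314.3]), 0.89, array([ 501.9, -253.2,   84. ]))]
stop_face T [(array([426.7, 234.8]), 0.7, array([ 512.8, -239. ,   35. ])), (array([330.9, 190.7]), 0.67, array
[... 1490 characters left out ...]
86.4, 363.9]), 0.88, array([ 273.5, -188.8,    8. ]))]
spatula_grip T [(array([165.1, 294.3]), 0.94, array([371.8, 399.8,   8. ])), (array([256.8, 197.2]), 0.55, array([610.6, 173.8,   8. ]))]
spatula_grip S [(array([204.9, 206.1]), 0.94, array([369.5, 386.7,   8. ])), (array([326.4, 145.2]), 0.59, array([816.6, 413.5,   8. ]))]
{'t': 1.5, 'joints': array([ 1.1,  0.5,  1.6, -0. ,  1.1, -0.1]), 'qvel': array([ 0.,  0., -0., -0., -0.,  0.]), 'tau': array([  0. , -61.2, -25.8,   0.1,   0. ,  -0. ]), 'eef_pos': array([228.2, 581.9, 404.8]), 'tcp_rot': array([3.1, 0. , 2.8]), 'ft_force': array([ 0.4, -0.4,  0.4]), 'moment': array([ 0., -0.,  0.]), 'grip_force': 0.0, 'opening': 1.0011825880472458}
```

```bash
python3 -c "
import cv2,numpy as np
a=cv2.imread('pics/top0.png');b=cv2.imread('pics/side0.png')
print(a.shape)"
```

```text
(480, 640, 3)
```

View pics/top0.png

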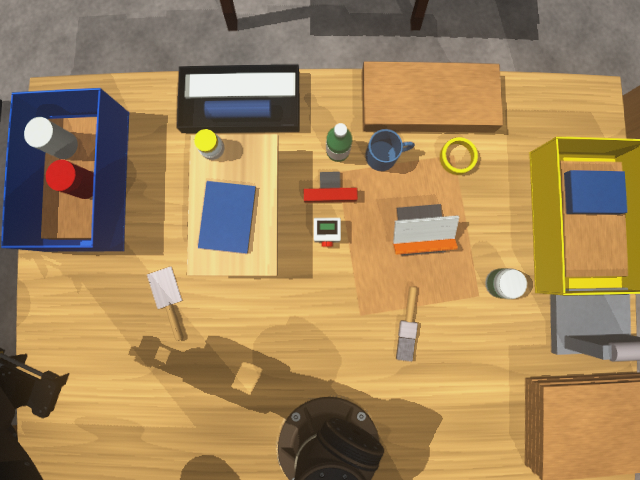

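View pics/side0.png

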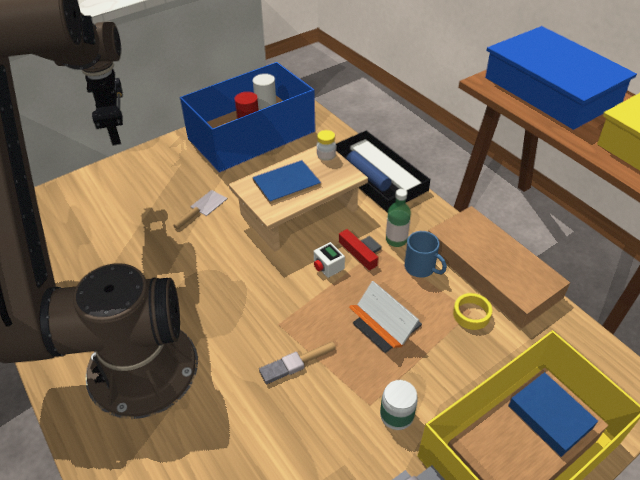

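```bash
python3 - <<'E'
from h import *
np.set_printoptions(precision=1,suppress=True)
T=read_camera("top");S=read_camera("side")
for n,z in [("panel_mid",132),("timer_mid",50)]:
    for p in (T,S):
        r=cut_out(n,p)
        if r: print(n,r[0]["confidence"],box(r[0]["region"],p,z),r[0]["region"].sum())
h=cv2.cvtColor(T["image"],cv2.COLOR_RGB2HSV).astype(int);H,Sa,V=h[...,0],h[...,1],h[...,2]
def comp(m,x0,x1,y0,y1,z,nm):
    k=np.zeros(m.shape,bool);k[y0:y1,x0:x1]=m[y0:y1,x0:x1];b=box(k,T,z);print(nm,k.sum(),b,cv2.boxPoints(b).tolist())
blue=(H>100)&(H<125)&(Sa>100)
comp(blue,180,270,160,270,132,"panel")
red=((H<4)|(H>174))&(Sa>150)
comp(red,295,365,180,210,35,"stop")
comp(((H>5)&(H<14)&(Sa>190)),385,470,225,262,40,"ledge")
print(h[244,425],h[230,425],h[190,200],h[150,280])
# riser top: pale, brighter than bench
cv2.imwrite("pics/c1.png",np.hstack([cv2.resize(T["image"][120:290,175:290,::-1],None,fx=3.4,fy=3.4,interpolation=2),cv2.resize(T["image"][170:270,295:475,::-1],None,fx=2.2,fy=5.78,interpolation=2)[:578]]))
E
```

```text
panel_mid 0.81 ((546.133056640625, 222.45376586914062), (111.76385498046875, 150.72882080078125), 83.29329681396484) 3399
panel_mid 0.75 ((544.574462890625, 215.44418334960938), (121.23641204833984, 154.89202880859375), 83.48140716552734) 1673
timer_mid 0.75 ((519.3873901367188, 1.2111587524414062), (66.25757598876953, 66.41392517089844), 89.70895385742188) 723
timer_mid 0.8 ((512.2822265625, -18.493518829345703), (98.79527282714844, 86.36518096923828), 89.7129898071289) 851
panel 3268 ((547.3429565429688, 223.00003051757812), (108.25181579589844, 147.79176330566406), 83.29102325439453) [[467.6297607421875, 177.8777313232422], [614.4095458984375, 160.6117706298828], [627.05615234375, 268.122314453125], [480.2763671875, 285.3883056640625]]
stop 599 ((613.0260009765625, -6.691043853759766), (28.250825881958008, 125.88629150390625), 1.3523118495941162) [[597.4190673828125, 55.901206970214844], [600.3900146484375, -69.95001220703125], [628.6329345703125, -69.28329467773438], [625.6619873046875, 56.56792449951172]]
ledge 609 ((485.2605895996094, -233.68276977539062), (24.537670135498047, 150.2452392578125), 4.343298435211182) [[467.3377685546875, -159.7050323486328], [478.7161865234375, -309.518798828125], [503.18341064453125, -307.6605224609375], [491.80499267578125, -157.84674072265625]]
[ 12 216 229] [ 30  11 193] [ 23  99 240] [ 21 123 238]
```

View pics/c1.png

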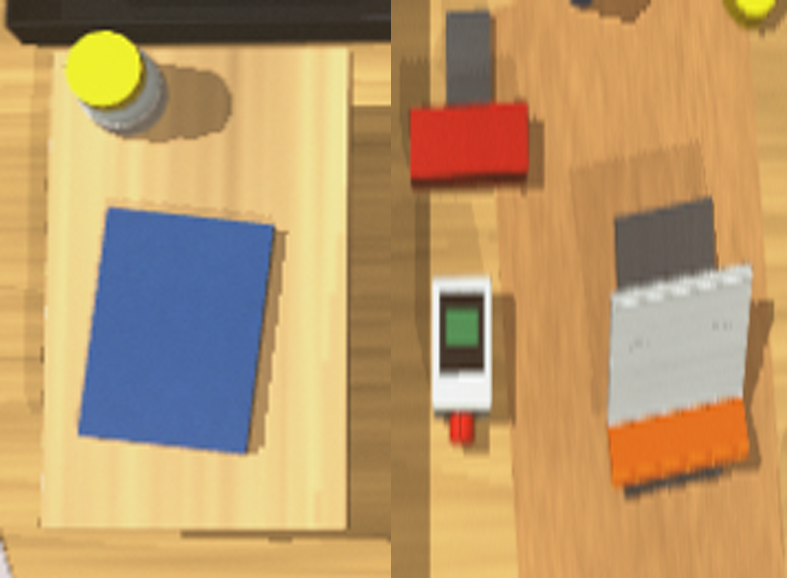

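```bash
python3 - <<'E'
from h import *
np.set_printoptions(precision=1,suppress=True)
T=read_camera("top")
print("riser",onz(T,[[277.6,134],[277,275],[190.6,134.7],[186.8,275]],120)[:,:2])
print("foot",onz(T,[[394.1,243.5],[455.9,238.9]],30)[:,:2]);print("ledge out",onz(T,[[395.9,254.3],[458.2,248.2]],48)[:,:2]);print("ptop",onz(T,[[396.8,221.2],[458.6,215.8]],83.6)[:,:2])
print("timer back top",onz(T,[[313.6,218.3],[340.5,218.3]],50)[:,:2],"bot front",onz(T,[[313.6,241.1],[340.5,241.1]],0)[:,:2])
im=T["image"].astype(int)
# refine edge of riser: brightness transitions along rows
for r in (160,180,200,220,240,260): 
    g=im[r,265:290].sum(1); print(r,265.5+np.argmax(-np.diff(g)),end=' ')
h=cv2.cvtColor(T["image"],cv2.COLOR_RGB2HSV).astype(int);m=((h[...,0]<5)|(h[...,0]>174))&(h[...,1]>150)
print()
for c in (310,320,330,340,350): 
    rr=np.where(m[180:212,c])[0]+180; print(c,rr.min(),rr.max(),np.c_[im[rr.min()-1:rr.max()+2,c,0]].ravel())
mm=m.copy();mm[:212]=0;mm[260:]=0;mm[:,:300]=0;mm[:,350:]=0;y,x=np.where(mm);print("btn",x.min(),x.max(),y.min(),y.max(),x.mean())
w=(h[...,1]<40)&(h[...,2]>200)
for c in (316,320,327,334,338):
    rr=np.where(w[205:255,c])[0]+205; print(c,rr.min(),rr.max(),im[rr.max()-8:rr.max()+3,c].sum(1))
for r in (220,225,235,239): 
    cc=np.where(w[r,300:355])[0]+300; print(r,cc.min(),cc.max())
E
```

```text
riser [[735.5 112. ]
 [418.7 112.4]
 [736.6 310.3]
 [419.2 312.5]]
foot [[ 492.6 -160.4]
 [ 502.9 -311.7]]
ledge out [[ 465.7 -161.4]
 [ 479.3 -311.4]]
ptop [[ 540.3 -159. ]
 [ 552.5 -303.6]]
timer back top [[552.   32.8]
 [551.7 -30.9]] bot front [[501.6  33.9]
 [501.2 -32.5]]
160 276.5 180 276.5 200 276.5 220 276.5 240 276.5 260 276.5 
310 189 200 [143 204 204 207 208 208 208 208 209 207 207 206 176  89]
320 189 200 [154 207 205 206 207 208 208 208 207 207 207 198 155  95]
330 188 199 [110 163 205 204 204 205 205 205 204 205 207 207 189 117]
340 188 199 [144 204 203 205 205 206 205 204 205 204 206 206 180  92]
350 188 199 [185 202 204 203 204 205 205 205 205 205 206 207 182  90]
btn 322 331 241 245 326.4
316 218 240 [685 686 693 710 721 720 720 714 614 322 430]
320 218 240 [168 167 388 661 720 720 721 713 610 267 277]
327 218 240 [168 167 508 719 719 720 720 710 603 347 341]
334 218 240 [167 167 503 718 720 720 719 713 616 293 304]
338 218 240 [720 720 720 720 719 720 719 713 622 327 340]
220 314 339
225 314 339
235 314 340
239 314 339
```

>>> move_arm:
  commands:
    - [[0.667, -0.587, -0.115], -0.935, 1]
    - [[0.667, -0.587, -0.115], -0.935, 1]
    - [[0.667, -0.587, -0.115], -0.935, 1]
    - [[0.667, -0.587, -0.115], -0.935, 1]
    - [[0.667, -0.587, -0.115], -0.935, 1]
    - [[0.667, -0.587, -0.115], -0.935, 1]
    - [[0.667, -0.587, -0.115], -0.935, 1]
    - [[0.667, -0.587, -0.115], -0.935, 1]
    - [[0.667, -0.587, -0.115], -0.935, 1]
    - [[0.667, -0.587, -0.115], -0.935, 1]
    - [[0.667, -0.587, -0.115], -0.935, 1]
    - [[0.667, -0.587, -0.115], -0.935, 1]
    - [[0.667, -0.587, -0.115], -0.935, 1]
    - [[0.667, -0.587, -0.115], -0.935, 1]
    - [[0.667, -0.587, -0.115], -0.935, -1]
    - [[0.667, -0.587, -0.115], -0.935, -1]

```text
t: 3.18
eef_pos: [549.3, 299.1, 349.4]
tcp_rot: [3.141, -0.0, 1.567]
ft_force: [-0.1, 0.4, -0.3]
opening: 0.91
grip_force: 0.0
```

>>> move_arm:
  commands:
    - [[0, 0, -0.58], 0, 1]
    - [[0, 0, -0.58], 0.05, 1]
    - [[0, 0, 0], 0, 1]
    - [[0, -0.33, 0], 0, 1]
    - [[0, -0.33, 0], 0, 1]
    - [[0, -0.33, 0], 0, 1]
    - [[0, -0.33, 0], 0, 1]
    - [[0, -0.33, 0], 0, 1]
    - [[0, -0.33, 0], 0, 1]
    - [[0, -0.33, 0], 0, 1]
    - [[0, -0.33, 0], 0, 1]
    - [[0, -0.33, 0], 0, 1]
    - [[0, -0.2, 0], 0, 1]
    - [[0, -0.13, 0], 0, 1]
    - [[0, 0, 0], 0, 1]

```text
t: 4.43
eef_pos: [548.4, 200.3, 314.7]
tcp_rot: [-3.141, 0.0, 1.574]
ft_force: [0.3, 0.3, -0.6]
opening: 1.002
grip_force: 0.0
```

```bash
cat > p.py <<'E'
from h import *
np.set_printoptions(precision=1,suppress=True)
T=read_camera("top");S=read_camera("side")
for p in (T,S):
    r=cut_out("panel_mid",p)
    if r: print(r[0]["confidence"],box(r[0]["region"],p,132),cv2.boxPoints(box(r[0]["region"],p,132)).round(0).tolist())
im=np.hstack([cv2.resize(T["image"][130:280,180:310],None,fx=3,fy=3,interpolation=2),cv2.resize(S["image"][80:260,200:360],None,fx=2.5,fy=2.5,interpolation=2)])
import sys; cv2.imwrite(f"pics/{sys.argv[1]}.png",im[:,:,::-1])
E
python3 p.py p1
```

```text
0.91 ((551.3184204101562, 127.10762786865234), (148.30532836914062, 97.19676208496094), 0.027026308700442314) [[477.0, 176.0], [477.0, 78.0], [625.0, 79.0], [625.0, 176.0]]
0.71 ((550.2010498046875, 125.80975341796875), (154.9759063720703, 121.24492645263672), 0.12943917512893677) [[473.0, 186.0], [473.0, 65.0], [628.0, 65.0], [628.0, 187.0]]
```

View pics/p1.png

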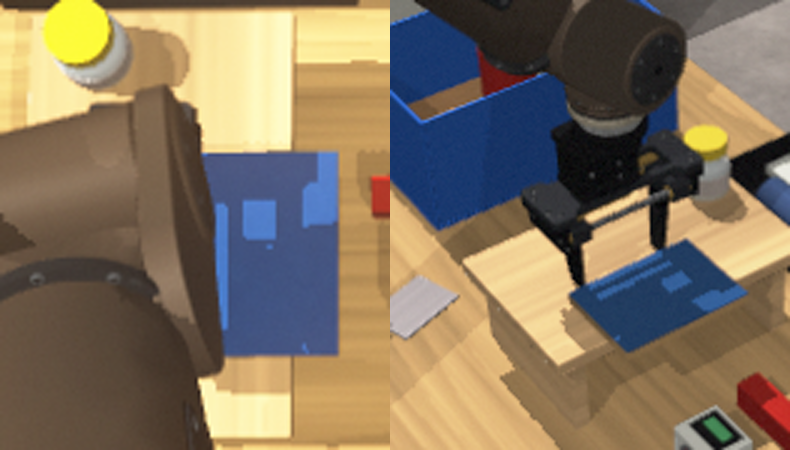

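>>> move_arm:
  commands:
    - [[0, -0.15, 0], 0, 1]
    - [[0, -0.15, 0], 0, 1]
    - [[0, 0.15, 0], 0, 1]
    - [[0, 0, 0.6], 0, 1]
    - [[0, 0, 0.6], 0, 1]
    - [[0.006, -0.117, 0], -1, 1]
    - [[0.006, -0.117, 0], -1, 1]
    - [[0.006, -0.117, 0], -1, 1]
    - [[0.006, -0.117, 0], -1, 1]
    - [[0.006, -0.117, 0], -1, 1]
    - [[0.006, -0.117, 0], -1, 1]
    - [[0.006, -0.117, 0], -1, 1]
    - [[0.006, -0.117, 0], -1, 1]
    - [[0.006, -0.117, 0], -1, 1]
    - [[0.006, -0.117, 0], -1, 1]
    - [[0.006, -0.117, 0], -1, 1]
    - [[0.006, -0.117, 0], -1, 1]
    - [[0.006, -0.117, 0], -1, 1]
    - [[0.006, -0.117, 0], -1, 1]
    - [[0.006, -0.117, 0], -1, 1]

```text
t: 6.3
eef_pos: [551.1, 143.9, 350.8]
tcp_rot: [3.141, 0.0, 0.371]
ft_force: [0.1, -0.4, -0.9]
opening: 1.003
grip_force: 0.0
```

>>> move_arm:
  commands:
    - [[0, 0, 0], -1, 1]
    - [[0, 0, 0], -1, 1]
    - [[0, 0, 0], -1, 1]
    - [[0, 0, 0], -1, 1]
    - [[0, 0, 0], -0.67, 1]
    - [[0, 0, 0], 0, 1]

```text
t: 6.8
eef_pos: [551.1, 144.1, 350.8]
tcp_rot: [3.141, 0.0, -0.001]
ft_force: [-0.1, -0.1, -1.1]
opening: 1.003
grip_force: 0.0
```

```bash
python3 p.py p2
```

```text
0.81 ((501.2210998535156, 84.0072250366211), (28.405778884887695, 52.516849517822266), 89.94158172607422) [[475.0, 70.0], [527.0, 70.0], [527.0, 98.0], [475.0, 98.0]]
0.9 ((549.8538208007812, 118.5009765625), (123.07816314697266, 156.40179443359375), 88.83147430419922) [[470.0, 59.0], [627.0, 55.0], [629.0, 178.0], [473.0, 182.0]]
```

View pics/p2.png

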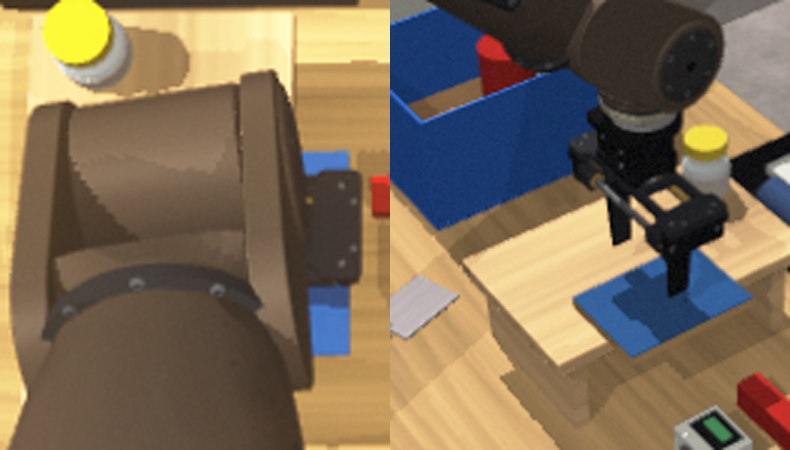

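>>> move_arm:
  commands:
    - [[0, -0.07, -0.45], 0, 1]
    - [[0, 0, -0.45], 0, 1]
    - [[0, 0, -0.05], 0, 1]
    - [[0, 0, -0.05], 0, 1]
    - [[0, 0, -0.05], 0, 1]
    - [[0, 0, -0.05], 0, 1]
    - [[0, 0, -0.05], 0, 1]
    - [[0, 0, -0.05], 0, 1]
    - [[0, 0, -0.05], 0, 1]

```text
t: 7.75
eef_pos: [551.1, 141.8, 313.4]
tcp_rot: [3.141, -0.001, 0.002]
ft_force: [-0.3, -2.8, 2.2]
opening: 1.001
grip_force: 1.1
```

```bash
python3 - <<'E'
from h import *
S=read_camera("side")
cv2.imwrite("pics/p3.png",cv2.resize(S["image"][110:240,220:360],None,fx=4,fy=4,interpolation=2)[:,:,::-1])
s=env.state();print(s["eef_pos"],s["ft_force"],s["opening"])
E
```

```text
[551.06336189 141.7844612  313.04949792] [ 0.43991041 -1.72349257 -0.28148828] 0.999722203070342
```

View pics/p3.png

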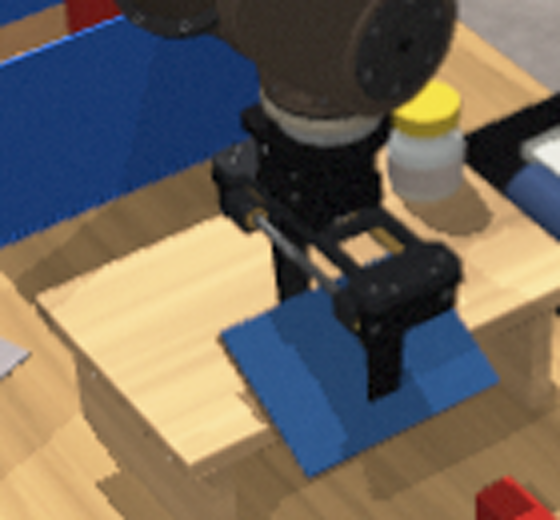

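>>> move_arm:
  commands:
    - [[0, 0.03, 0], 0, 1]
    - [[0, 0.03, 0], 0, 1]
    - [[0, 0.03, 0], 0, 1]

```text
t: 8.05
eef_pos: [551.0, 144.5, 313.3]
tcp_rot: [3.141, 0.0, 0.002]
ft_force: [-0.2, -4.9, 1.8]
opening: 0.996
grip_force: 2.0
```

>>> move_arm:
  commands:
    - [[0, 0, 0], 0, -1]
    - [[0, -0.05, 0], 0, -1]
    - [[0, -0.07, 0], 0, -1]

```text
t: 8.3
eef_pos: [551.1, 140.0, 313.4]
tcp_rot: [3.139, 0.0, 0.003]
ft_force: [-1.0, -16.8, 4.3]
opening: 0.845
grip_force: 7.0
```

```bash
python3 - <<'E'
from h import *
S=read_camera("side")
cv2.imwrite("pics/p4.png",cv2.resize(S["image"][110:240,220:360],None,fx=4,fy=4,interpolation=2)[:,:,::-1])
s=env.state();print(s["eef_pos"],s["ft_force"],s["opening"],s["grip_force"])
E
```

```text
[551.13077866 139.39458906 313.4993783 ] [ -0.62125322 -28.83098756   8.50629048] 0.8033890302414349 12.698187232017517
```

View pics/p4.png

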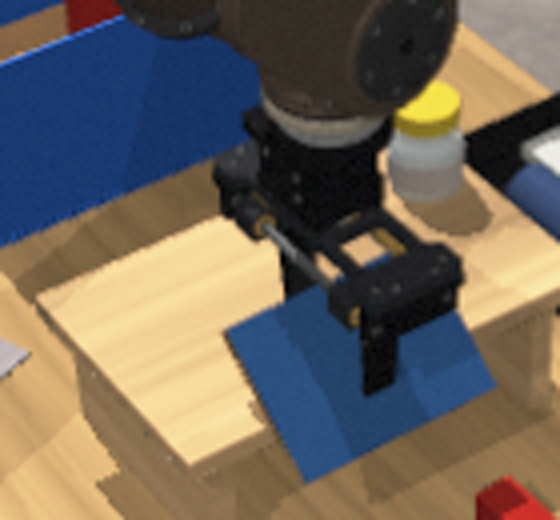

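>>> move_arm:
  commands:
    - [[0, -0.09, 0], 0, -1]
    - [[0, -0.09, 0], 0, -1]
    - [[0, -0.09, 0], 0, -1]
    - [[0, -0.09, 0], 0, -1]

```text
t: 8.68
eef_pos: [551.1, 128.1, 313.7]
tcp_rot: [3.137, 0.001, 0.002]
ft_force: [-1.3, -26.5, 4.3]
opening: 0.526
grip_force: 15.0
```

>>> move_arm:
  commands:
    - [[0, -0.1, 0], 0, -1]
    - [[0, -0.1, 0], 0, -1]
    - [[0, -0.1, 0], 0, -1]

```text
t: 8.93
eef_pos: [551.0, 118.5, 312.5]
tcp_rot: [3.136, 0.002, 0.003]
ft_force: [1.3, -33.3, -8.4]
opening: 0.308
grip_force: 18.7
```

```bash
python3 - <<'E'
from h import *
S=read_camera("side")
cv2.imwrite("pics/p5.png",cv2.resize(S["image"][110:240,220:360],None,fx=4,fy=4,interpolation=2)[:,:,::-1])
s=env.state();print(s["eef_pos"],s["ft_force"],s["opening"],s["grip_force"])
E
```

```text
[551.03904993 117.60821988 312.27503724] [  2.72754231 -47.0578971  -11.15261982] 0.2902788698512759 26.901881997473538
```

View pics/p5.png

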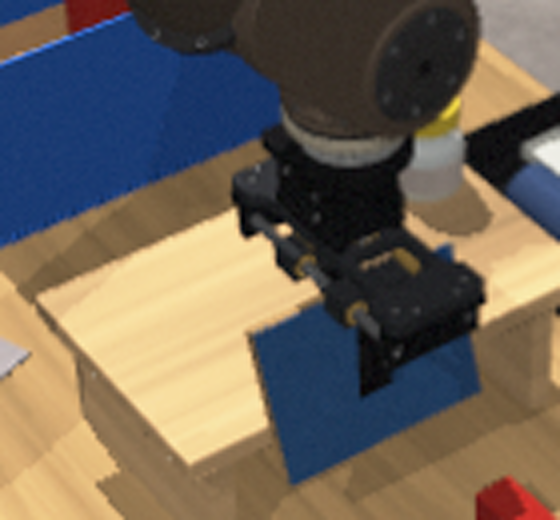

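>>> move_arm:
  commands:
    - [[0, -0.1, 0], 0, -1]
    - [[0, -0.1, 0], 0, -1]
    - [[0, -0.1, 0], 0, -1]
    - [[0, -0.05, 0], 0, -1]

```text
t: 9.32
eef_pos: [550.9, 108.0, 311.4]
tcp_rot: [3.137, 0.004, 0.001]
ft_force: [0.6, -16.7, -10.7]
opening: 0.128
grip_force: 29.9
```

>>> move_arm:
  commands:
    - [[0, -0.3, 0], 0, -1]
    - [[0, -0.7, 0.3], 0, -1]
    - [[0, -0.7, 1], 0, -1]
    - [[0, -0.5, 0.9], 0, -1]
    - [[0, 0, 0], 0, -1]

```text
t: 9.73
eef_pos: [551.6, 42.9, 383.7]
tcp_rot: [3.142, -0.007, -0.0]
ft_force: [0.2, 0.1, -1.4]
opening: 0.126
grip_force: 30.0
```

```bash
python3 - <<'E'
from h import *
S=read_camera("side")
r=cut_out("panel_mid",S)
c=S["image"][100:260,200:380][:,:,::-1].copy()
s=env.state();print(s["eef_pos"],s["tcp_rot"],s["ft_force"],s["opening"],s["grip_force"])
print(r[0]["confidence"],r[0]["at"]); con=max(cv2.findContours(r[0]["region"].astype(np.uint8),0,1)[0],key=cv2.contourArea)
print(cv2.approxPolyDP(con,3,True).reshape(-1,2).tolist())
# predicted with vertical blue plane y=Y
e=s["eef_pos"];Y=e[1]-6
cc,d=ray(S,cv2.approxPolyDP(con,3,True).reshape(-1,2)); print((cc+d*((Y-cc[1])/d[:,1])[:,None]).round(0).tolist())
cv2.imwrite("pics/p6.png",cv2.resize(c,None,fx=3.5,fy=3.5,interpolation=2))
E
```

```text
[550.89447516  44.51433947 379.7583919 ] [-3.14112282e+00 -1.72251671e-03  3.85718416e-04] [-0.48212255 -1.01053123 -2.36258279] 0.12825503098978688 29.992513060569763
0.65 [394.3, 220.3]
[[404, 189], [397, 190], [396, 201], [388, 211], [386, 240], [394, 246], [407, 241], [410, 210], [404, 200]]
[[806.0, 39.0, 93.0], [780.0, 39.0, 103.0], [781.0, 39.0, 63.0], [754.0, 39.0, 40.0], [757.0, 39.0, -75.0], [791.0, 39.0, -121.0], [843.0, 39.0, -132.0], [839.0, 39.0, -3.0], [811.0, 39.0, 51.0]]
```

View pics/p6.png

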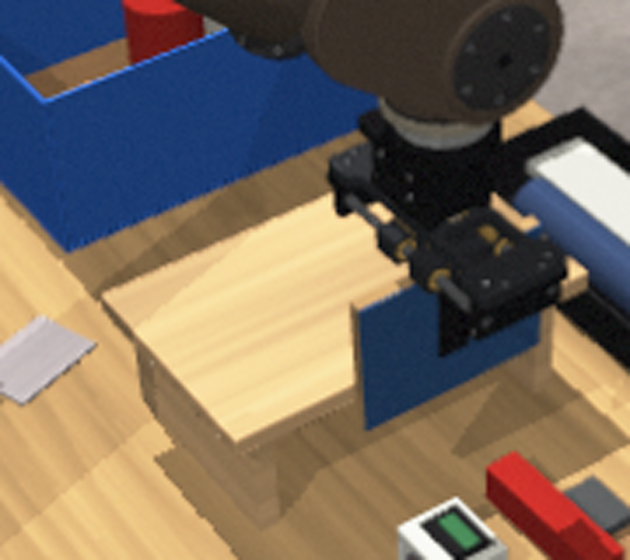

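```bash
python3 - <<'E'
from h import *
S=read_camera("side")
e=env.state()["eef_pos"];Y=e[1]-6;print(e)
cc,d=ray(S,[[302,188],[304.9,222.3],[353.7,200.6]]); print((cc+d*((Y-cc[1])/d[:,1])[:,None]).round(1).tolist())
# candidates: predicted corners for bottom z
for zb in (135,140,145,150): print(zb,proj(S,[[551-75,Y,zb+110],[551-75,Y,zb],[551+75,Y,zb]]).round(1).tolist())
E
```

```text
[550.75151535  44.97025873 378.74001795]
[[480.2, 39.0, 262.4], [484.2, 39.0, 150.9], [633.1, 39.0, 142.3]]
135 [[300.7, 194.4], [302.3, 228.4], [351.4, 203.8]]
140 [[300.7, 192.8], [302.2, 226.9], [351.4, 202.4]]
145 [[300.6, 191.2], [302.2, 225.4], [351.5, 200.9]]
150 [[300.5, 189.5], [302.1, 224.0], [351.5, 199.4]]
```

>>> move_arm:
  commands:
    - [[-0.09, -0.2, 0], 0.5, -1]
    - [[-0.09, -0.472, 0], 1, -1]
    - [[-0.09, -0.472, 0], 1, -1]
    - [[-0.09, -0.472, 0], 1, -1]
    - [[-0.09, -0.472, 0], 1, -1]
    - [[-0.09, -0.472, 0], 1, -1]
    - [[-0.09, -0.472, 0], 1, -1]
    - [[-0.09, -0.472, 0], 1, -1]
    - [[-0.09, -0.472, 0], 1, -1]
    - [[-0.09, -0.472, 0], 1, -1]
    - [[-0.09, -0.472, 0], 1, -1]
    - [[-0.09, -0.472, 0], 1, -1]
    - [[-0.09, -0.472, 0], 1, -1]
    - [[-0.09, -0.472, 0], 1, -1]
    - [[-0.09, -0.472, 0], 1, -1]
    - [[-0.09, -0.472, 0], 1, -1]
    - [[-0.09, -0.472, 0], 1, -1]
    - [[-0.09, -0.472, 0], 1, -1]
    - [[-0.09, -0.472, 0], 1, -1]
    - [[-0.09, -0.472, 0], 1, -1]

```text
t: 11.55
eef_pos: [497.2, -230.2, 377.6]
tcp_rot: [-3.14, -0.002, 1.566]
ft_force: [-0.3, 0.4, -1.0]
opening: 0.126
grip_force: 30.0
```

>>> move_arm:
  commands:
    - [[0, -0.25, 0], 0.5, -1]
    - [[0, 0, 0], 0.5, -1]
    - [[0, 0, 0], 0, -1]
    - [[0, 0, 0], 0, -1]

```text
t: 11.88
eef_pos: [497.3, -237.2, 378.0]
tcp_rot: [-3.14, -0.001, 1.641]
ft_force: [0.2, -0.4, -2.7]
opening: 0.124
grip_force: 30.0
```

>>> move_arm:
  commands:
    - [[0, 0, -0.6], 0, -1]
    - [[0, 0, -0.8], 0, -1]
    - [[0, 0, -0.8], 0, -1]
    - [[0, 0, -0.6], 0, -1]
    - [[0, 0, -0.2], 0, -1]
    - [[0, 0, -0.1], 0, -1]
    - [[0, 0, 0], 0, -1]

```text
t: 12.47
eef_pos: [497.3, -237.6, 286.1]
tcp_rot: [-3.141, -0.0, 1.641]
ft_force: [-0.2, -0.1, -1.5]
opening: 0.127
grip_force: 30.0
```

```bash
python3 - <<'E'
from h import *
S=read_camera("side");s=env.state();print(s["eef_pos"],s["ft_force"])
r=cut_out("panel_mid",S);print(len(r),[(a["at"],a["confidence"]) for a in r][:3])
e=s["eef_pos"];zb=e[2]-232
im=cv2.resize(S["image"][220:370,310:460],None,fx=4,fy=4,interpolation=2)[:,:,::-1].copy()
a=1.641-np.pi/2;u=np.array([np.cos(a),np.sin(a),0]);v=np.array([-u[1],u[0],0])
c=e*[1,1,0]-6*u
P=[c+v*k*75+[0,0,z] for k,z in ((-1,zb),(1,zb),(1,zb+110),(-1,zb+110))]
F=np.array([498,-236,30.]);Q=[F+75*v,F-75*v,F-75*v+45*u+[0,0,53.6],F+75*v+45*u+[0,0,53.6]]
for A,col in ((P,(0,255,0)),(Q,(0,0,255))):
    cv2.polylines(im,[((proj(S,A)-[310,220])*4).astype(int)],True,col,1)
cv2.imwrite("pics/p7.png",im)
E
```

```text
[ 497.35503649 -237.7262197   286.74628354] [ 0.13962799  0.70348052 -1.40081602]
2 [([392.0, 314.9], 0.95), ([468.1, 316.2], 0.65)]
```

View pics/p7.png

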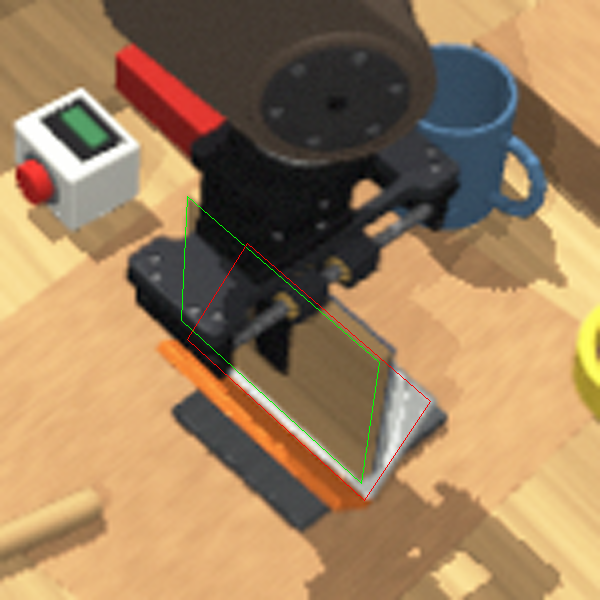

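>>> move_arm:
  commands:
    - [[0, 0, -0.1], 0, -1]
    - [[0, 0, -0.1], 0, -1]
    - [[0, 0, -0.1], 0, -1]
    - [[0, 0, -0.1], 0, -1]
    - [[0, 0, -0.07], 0, -1]
    - [[0, 0, 0], 0, -1]

```text
t: 13.07
eef_pos: [497.0, -237.9, 271.7]
tcp_rot: [-3.141, -0.0, 1.641]
ft_force: [0.2, 0.7, -1.9]
opening: 0.127
grip_force: 30.0
```

>>> move_arm:
  commands:
    - [[0, 0, -0.05], 0, -1]
    - [[0, 0, -0.05], 0, -1]
    - [[0, 0, -0.05], 0, -1]
    - [[0, 0, 0], 0, -1]

```text
t: 13.4
eef_pos: [497.1, -237.9, 267.5]
tcp_rot: [3.142, 0.0, 1.641]
ft_force: [-0.1, 0.6, -1.8]
opening: 0.126
grip_force: 30.0
```

>>> move_arm:
  commands:
    - [[0, 0, -0.05], 0, -1]
    - [[0, 0, -0.05], 0, -1]
    - [[0, 0, 0], 0, -1]

```text
t: 13.65
eef_pos: [497.8, -238.0, 265.5]
tcp_rot: [3.138, 0.002, 1.642]
ft_force: [3.5, 1.5, 4.3]
opening: 0.127
grip_force: 30.0
```

>>> move_arm:
  commands:
    - [[0, 0, 0], 0, -0.36]
    - [[0.08, 0.005, 0], 0, -0.36]
    - [[0.08, 0.005, 0.1], 0, -0.36]
    - [[0.08, 0.005, 0.3], 0, -0.36]
    - [[0.1, 0.007, 0.3], 0, -0.36]
    - [[0.1, 0.007, 0.3], 0, -0.36]
    - [[0, 0, 0], 0, -0.36]

```text
t: 14.23
eef_pos: [511.0, -237.1, 296.9]
tcp_rot: [3.139, 0.002, 1.642]
ft_force: [-0.2, -0.1, 0.7]
opening: 0.318
grip_force: 0.0
```

```bash
cat > q.py <<'E'
from h import *
np.set_printoptions(precision=1,suppress=True)
S=read_camera("side");T=read_camera("top");s=env.state();print(s["eef_pos"],s["ft_force"],s["opening"])
for p in (S,T):
    for a in cut_out("panel_mid",p)[:2]:
        con=max(cv2.findContours(a["region"].astype(np.uint8),0,1)[0],key=cv2.contourArea)
        print(round(a["confidence"],2),a["region"].sum(),cv2.approxPolyDP(con,3,True).reshape(-1,2).tolist())
a=0.069;u=np.array([np.cos(a),np.sin(a),0]);v=np.array([-u[1],u[0],0]);F=np.array([498,-236,30.])
for th in (50,70,90):
    t=np.radians(th);e=u*np.cos(t)+[0,0,np.sin(t)];n=-u*np.sin(t)+[0,0,np.cos(t)]
    P=[F+12*n+k*75*v+h*e for k,h in ((1,0),(1,110),(-1,110),(-1,0))]
    print(th,"S",proj(S,P).round(0).tolist(),"T",proj(T,P).round(0).tolist())
E
python3 q.py
```

```text
[ 510.3 -236.9  295.3] [ 0.4 -0.4 -0.4] 0.32143634465985654
0.95 1288 [[358, 298], [357, 305], [402, 344], [410, 310], [391, 295], [383, 310], [375, 303], [370, 308]]
0.87 341 [[422, 231], [403, 232], [395, 244], [417, 244]]
0.35 1108 [[304, 189], [305, 203], [357, 198], [357, 188], [340, 186], [338, 172], [321, 172], [320, 187]]
50 S [[354.0, 305.0], [378.0, 267.0], [425.0, 306.0], [398.0, 345.0]] T [[395.0, 247.0], [399.0, 213.0], [465.0, 208.0], [457.0, 242.0]]
70 S [[353.0, 306.0], [367.0, 270.0], [414.0, 310.0], [398.0, 347.0]] T [[395.0, 248.0], [401.0, 228.0], [469.0, 223.0], [456.0, 243.0]]
90 S [[353.0, 307.0], [354.0, 277.0], [402.0, 319.0], [397.0, 348.0]] T [[395.0, 248.0], [403.0, 245.0], [471.0, 240.0], [456.0, 244.0]]
```

>>> move_arm:
  commands:
    - [[0.2, 0.014, 0.03], 0, -0.36]
    - [[0.2, 0.014, 0.03], 0, -0.36]
    - [[0.2, 0.014, 0.03], 0, -0.36]
    - [[0.2, 0.014, 0.03], 0, -0.36]
    - [[0.2, 0.014, 0.03], 0, -0.36]
    - [[0.2, 0.014, 0], 0, -0.36]
    - [[0.2, 0.014, 0], 0, -0.36]
    - [[0, 0, 0], 0, -0.36]

```text
t: 15.1
eef_pos: [553.4, -234.0, 299.2]
tcp_rot: [3.141, 0.0, 1.642]
ft_force: [2.4, 0.4, 2.2]
opening: 0.324
grip_force: 1.7
```

```bash
python3 q.py
```

```text
[ 552.8 -234.   299.4] [4.1 1.  2.6] 0.31913400290626115
0.71 5471 [[297, 155], [229, 184], [238, 198], [241, 214], [273, 250], [278, 248], [277, 226], [332, 198], [351, 211], [357, 209], [356, 202], [347, 199], [341, 189]]
0.62 379 [[350, 306], [391, 347], [397, 346], [357, 306]]
0.73 806 [[419, 209], [398, 211], [396, 247], [417, 243], [419, 236], [413, 229]]
50 S [[354.0, 305.0], [378.0, 267.0], [425.0, 306.0], [398.0, 345.0]] T [[395.0, 247.0], [399.0, 213.0], [465.0, 208.0], [457.0, 242.0]]
70 S [[353.0, 306.0], [367.0, 270.0], [414.0, 310.0], [398.0, 347.0]] T [[395.0, 248.0], [401.0, 228.0], [469.0, 223.0], [456.0, 243.0]]
90 S [[353.0, 307.0], [354.0, 277.0], [402.0, 319.0], [397.0, 348.0]] T [[395.0, 248.0], [403.0, 245.0], [471.0, 240.0], [456.0, 244.0]]
```

>>> move_arm:
  commands:
    - [[0, 0, 0], 0, 0.0]
    - [[0, 0, 0], 0, 0.0]
    - [[0, 0, 0], 0, 0.0]
    - [[0, 0, 0], 0, 0.0]
    - [[0, 0, 0.5], 0, 0]
    - [[0, 0, 1], 0, 0]
    - [[-0.5, 0, 1], 0, 0]
    - [[-1, 0, 0.5], 0, 0]
    - [[-1, 0, 0.5], 0, 0]
    - [[-1, 0, 0], 0, 0]
    - [[-1, 0.5, 0], 0, 0]
    - [[-0.5, 1, 0], 0, 0]
    - [[0, 1, 0], 0, 0]
    - [[0, 1, 0], 0, 0]

```text
t: 16.47
eef_pos: [401.0, -128.2, 404.4]
tcp_rot: [-3.142, 0.0, 1.639]
ft_force: [1.0, -0.3, -0.3]
opening: 0.499
grip_force: 0.0
```

```bash
python3 q.py
```

```text
[ 401.3 -126.5  404.4] [-0.  -0.3 -0.7] 0.4988358940704036
0.56 2892 [[379, 268], [357, 305], [401, 344], [426, 305]]
0.95 2072 [[462, 206], [399, 210], [397, 233], [414, 232], [419, 245], [455, 241]]
50 S [[354.0, 305.0], [378.0, 267.0], [425.0, 306.0], [398.0, 345.0]] T [[395.0, 247.0], [399.0, 213.0], [465.0, 208.0], [457.0, 242.0]]
70 S [[353.0, 306.0], [367.0, 270.0], [414.0, 310.0], [398.0, 347.0]] T [[395.0, 248.0], [401.0, 228.0], [469.0, 223.0], [456.0, 243.0]]
90 S [[353.0, 307.0], [354.0, 277.0], [402.0, 319.0], [397.0, 348.0]] T [[395.0, 248.0], [403.0, 245.0], [471.0, 240.0], [456.0, 244.0]]
```

```bash
python3 - <<'E'
from h import *
S=read_camera("side");im=S["image"];h=cv2.cvtColor(im,cv2.COLOR_RGB2HSV).astype(int)
a=0.069;u=np.array([np.cos(a),np.sin(a),0]);v=np.array([-u[1],u[0],0]);F=np.array([498,-236,30.])
t=np.radians(50);e=u*np.cos(t)+[0,0,np.sin(t)];n=-u*np.sin(t)+[0,0,np.cos(t)]
def prof(P0,P1,N):
    X=np.linspace(P0,P1,N);p=proj(S,X).astype(np.float32)
    return [tuple(int(k) for k in cv2.remap(im,p[i:i+1,0:1],p[i:i+1,1:2],1)[0,0]) for i in range(N)]
for k in (-50,0,50):
    print("across ledge k",k,"(n=28..8 on ledge plane, step 2)"); print(prof(F+k*v+28*n,F+k*v+6*n,12))
    print("up panel from h=0..20 step2 on n=12");print(prof(F+k*v+12*n,F+k*v+12*n+20*e,11))
print("ends along v at h=55, k=60..90 step 2.5", prof(F+55*e+12*n+65*v,F+55*e+12*n+90*v,11)); print(prof(F+55*e+12*n-65*v,F+55*e+12*n-90*v,11))
print("top h 100..120 step2",prof(F+12*n+100*e,F+12*n+122*e,12))
E
```

```text
across ledge k -50 (n=28..8 on ledge plane, step 2)
[(236, 126, 48), (236, 128, 49), (236, 129, 51), (235, 128, 51), (234, 127, 51), (234, 125, 50), (233, 123, 49), (232, 125, 53), (231, 132, 62), (229, 140, 72), (227, 151, 86), (224, 162, 99)]
up panel from h=0..20 step2 on n=12
[(231, 132, 62), (226, 154, 91), (219, 170, 111), (212, 169, 113), (211, 169, 114), (211, 169, 113), (211, 169, 113), (209, 168, 112), (208, 167, 111), (209, 167, 112), (209, 167, 112)]
across ledge k 0 (n=28..8 on ledge plane, step 2)
[(241, 136, 54), (239, 133, 53), (236, 130, 51), (234, 126, 49), (231, 121, 48), (230, 121, 49), (230, 124, 52), (229, 130, 59), (228, 138, 70), (226, 148, 83), (224, 157, 95), (222, 166, 108)]
up panel from h=0..20 step2 on n=12
[(228, 138, 70), (222, 162, 101), (215, 169, 112), (208, 167, 111), (205, 165, 110), (206, 164, 109), (208, 166, 111), (207, 165, 110), (206, 165, 109), (209, 167, 112), (210, 168, 113)]
across ledge k 50 (n=28..8 on ledge plane, step 2)
[(237, 131, 52), (237, 133, 53), (236, 132, 52), (234, 127, 50), (233, 125, 50), (232, 126, 52), (230, 129, 57), (2
[... 229 characters left out ...]
109), (203, 163, 109), (206, 165, 111), (210, 168, 112), (212, 170, 113)]
ends along v at h=55, k=60..90 step 2.5 [(200, 159, 107), (199, 158, 106), (199, 158, 106), (203, 160, 108), (212, 163, 111), (216, 164, 111), (215, 161, 109), (214, 159, 108), (214, 160, 109), (217, 164, 111), (218, 164, 111)]
[(188, 150, 101), (188, 149, 101), (186, 148, 101), (186, 148, 100), (171, 137, 92), (126, 103, 70), (97, 87, 73), (86, 86, 87), (66, 64, 61), (94, 76, 58), (145, 110, 75)]
top h 100..120 step2 [(190, 152, 102), (193, 153, 103), (195, 155, 104), (197, 157, 105), (199, 159, 107), (197, 158, 106), (189, 153, 105), (187, 149, 108), (203, 155, 110), (214, 161, 110), (213, 159, 109), (209, 156, 107)]
```

>>> move_arm:
  commands:
    - [[0.217, 0.223, -0.1], 0.99, 1]
    - [[0.217, 0.223, -0.217], 0.99, 1]
    - [[0.217, 0.223, -0.217], 0.99, 1]
    - [[0.217, 0.223, -0.217], 0.99, 1]
    - [[0.217, 0.223, -0.217], 0.99, 1]
    - [[0.217, 0.223, -0.217], 0.99, 1]
    - [[0.217, 0.223, -0.217], 0.99, 1]
    - [[0.217, 0.223, -0.217], 0.99, 1]
    - [[0.217, 0.223, -0.217], 0.99, 1]
    - [[0.217, 0.223, -0.217], 0.99, 1]
    - [[0.217, 0.223, -0.217], 0.99, 1]
    - [[0.217, 0.223, -0.217], 0.99, 1]
    - [[0.217, 0.223, -0.217], 0.99, 1]
    - [[0.217, 0.223, -0.217], 0.99, 1]
    - [[0.217, 0.223, -0.217], 0.99, 1]
    - [[0.217, 0.223, -0.217], 0.99, 1]
    - [[0.217, 0.223, -0.217], 0.99, 1]
    - [[0.217, 0.223, -0.217], 0.99, 1]
    - [[0.217, 0.223, -0.217], 0.96, 1]

```text
t: 18.3
eef_pos: [526.7, -2.9, 283.1]
tcp_rot: [3.142, -0.001, -3.137]
ft_force: [0.2, -0.7, 0.7]
opening: 0.997
grip_force: 0.0
```

>>> move_arm:
  commands:
    - [[0, 0, 0], 0, 1]

```text
t: 18.38
eef_pos: [527.0, -2.4, 282.6]
tcp_rot: [3.141, -0.001, -3.136]
ft_force: [-0.5, 0.1, 0.2]
opening: 1.0
grip_force: 0.0
```

>>> move_arm:
  commands:
    - [[-0.05, 0.1, -0.3], 0, 1]
    - [[0, 0, -0.85], 0, 1]
    - [[0, 0, -0.85], 0, 1]
    - [[0, 0, -0.5], 0, 1]
    - [[0, 0, -0.15], 0, 1]
    - [[0, 0, 0], 0, -1]
    - [[0, 0, 0], 0, -1]
    - [[0, 0, 0], 0, -1]
    - [[0, 0, 0], 0, -1]
    - [[0, 0, 0], 0, -1]
    - [[0, 0, 0], 0, -1]
    - [[0, 0, 0], 0, -1]
    - [[0, 0, 0], 0, -1]

```text
t: 19.47
eef_pos: [524.5, 1.0, 205.2]
tcp_rot: [-3.142, 0.001, -3.139]
ft_force: [-2.1, 0.6, 7.2]
opening: 0.664
grip_force: 30.0
```

>>> move_arm:
  commands:
    - [[0.2, 0, 0], 0.1, -1]
    - [[0.2, 0, 0], 0.1, -1]
    - [[0.2, 0, 0], 0.1, -1]
    - [[0.2, 0, 0], 0, -1]
    - [[0.2, 0, 0], 0, -1]
    - [[0.2, 0, 0], 0, -1]
    - [[0.1, 0, 0], 0, -1]
    - [[0.03, 0, 0], 0, -1]
    - [[0.03, 0, 0], 0, -1]
    - [[0.03, 0, 0], 0, -1]

```text
t: 20.3
eef_pos: [565.3, 1.1, 205.3]
tcp_rot: [3.141, -0.002, -3.115]
ft_force: [-8.5, -0.6, 13.1]
opening: 0.667
grip_force: 30.0
```

>>> move_arm:
  commands:
    - [[0.03, 0, 0], 0, -1]
    - [[0.03, 0, 0], 0, -1]
    - [[0.03, 0, 0], 0, -1]
    - [[0.03, 0, 0], 0, -1]

```text
t: 20.63
eef_pos: [568.9, 1.2, 205.3]
tcp_rot: [3.141, -0.002, -3.115]
ft_force: [-8.5, 0.2, 12.6]
opening: 0.675
grip_force: 30.0
```

>>> move_arm:
  commands:
    - [[0.03, 0, 0], 0, -1]
    - [[0.03, 0, 0], 0, -1]
    - [[0.03, 0, 0], 0, -1]

```text
t: 20.88
eef_pos: [570.3, 1.2, 205.2]
tcp_rot: [3.141, -0.007, -3.115]
ft_force: [-20.6, -0.7, 19.4]
opening: 0.67
grip_force: 30.0
```

>>> move_arm:
  commands:
    - [[0, 0, 0], 0, 1]
    - [[0, 0, 0], 0, 1]
    - [[0, 0, 0], 0, 1]
    - [[0, 0, 0.4], 0, 1]
    - [[0, 0, 0.9], 0, 1]
    - [[0, 0, 0.9], 0, 1]
    - [[-0.6, 0, 0], 0, -1]
    - [[-0.9, 0, 0], 0, -1]
    - [[-0.6, 0, 0], 0, -1]
    - [[0, 0, 0], 0, -1]
    - [[0, 0, 0], 0, -1]
    - [[0, 0, 0], 0, -1]
    - [[0, 0, 0], 0, -1]
    - [[0, 0, 0], 0, -1]
    - [[0, 0, 0], 0, -1]

```text
t: 22.13
eef_pos: [509.9, 1.0, 270.4]
tcp_rot: [3.142, 0.0, -3.115]
ft_force: [0.5, 0.1, 0.3]
opening: 0.429
grip_force: 0.0
```

```bash
python3 - <<'E'
from h import *
np.set_printoptions(precision=1,suppress=True)
S=read_camera("side");T=read_camera("top");s=env.state();print(s["eef_pos"],s["opening"])
for n,z in (("timer_mid",50),("button_cap",25)):
  for p in (S,T):
    for a in search_frame(n,p)[:1]: print(n,a["at"],round(a["confidence"],2),onz(p,[a["at"]],z)[0])
h=cv2.cvtColor(S["image"],cv2.COLOR_RGB2HSV).astype(int);m=((h[...,0]<5)|(h[...,0]>174))&(h[...,1]>150)
k,l,st,c=cv2.connectedComponentsWithStats(m.astype(np.uint8))
for i in range(1,k):
    if st[i,4]>15 and 290<c[i,0]<400 and 210<c[i,1]<300: print(st[i],c[i],onz(S,[c[i]],25)[0])
C=np.array([570.5,1,0])
print("pred btn px",proj(S,[[531,1.,25]]), "stop-top corners",proj(S,[[597.4,58,35],[600.6,-72,35]]),"timer top",proj(S,[[543,33,50],[598,33,50],[598,-31,50],[543,-31,50]]))
w=(h[...,1]<45)&(h[...,2]>170);w[:,:300]=0;w[:,380:]=0;w[:215]=0;w[290:]=0
con=max(cv2.findContours(w.astype(np.uint8),0,1)[0],key=cv2.contourArea);print(cv2.approxPolyDP(con,2.5,True).reshape(-1,2).tolist())
E
```

```text
[509.7   1.  270.3] 0.3438466313152834
timer_mid [345.7, 251.8] 0.93 [563.5 -22.6  50. ]
timer_mid [422.6, 246.1] 0.35 [ 484.7 -225.1   50. ]
button_cap [332.1, 255.9] 0.65 [540.9   4.7  25. ]
[351 237  27  33 396] [365.6 254.6] [613.3 -42.2  25. ]
[328 253   9  10  69] [332.2 257.5] [537.9   0.1  25. ]
pred btn px [[329.8 258.4]] stop-top corners [[337.5 232.1]
 [369.1 261.1]] timer top [[326.3 242.4]
 [343.4 233.5]
 [358.5 247.9]
 [341.2 257.3]]
[[357, 247], [351, 242], [354, 249], [345, 253], [339, 248], [335, 251], [342, 258]]
```

>>> move_arm:
  commands:
    - [[0, -0.03, 0], 0, -1]
    - [[0, 0, -0.3], 0, -1]
    - [[0, 0, -0.6], 0, -1]
    - [[0, 0, -0.7], 0, -1]
    - [[0, 0, -0.5], 0, -1]
    - [[0, 0, -0.17], 0, -1]
    - [[0.1, 0, 0], 0, -1]
    - [[0.1, 0, 0], 0, -1]
    - [[0.05, 0, 0], 0, -1]
    - [[0, 0, 0], 0, -1]

```text
t: 23.27
eef_pos: [517.5, 0.1, 203.2]
tcp_rot: [-3.141, 0.002, -3.115]
ft_force: [-0.0, -0.5, 0.5]
opening: 0.004
grip_force: 0.0
```

>>> move_arm:
  commands:
    - [[0.04, 0, 0], 0, -1]
    - [[0.04, 0, 0], 0, -1]
    - [[0.04, 0, 0], 0, -1]
    - [[0.04, 0, 0], 0, -1]
    - [[0, 0, 0], 0, -1]

```text
t: 23.68
eef_pos: [521.8, 0.1, 202.5]
tcp_rot: [3.142, -0.0, -3.115]
ft_force: [-1.2, 0.1, 1.1]
opening: 0.002
grip_force: 0.5
```

>>> move_arm:
  commands:
    - [[0.04, 0, 0], 0, -1]
    - [[0.04, 0, 0], 0, -1]
    - [[0.04, 0, 0], 0, -1]
    - [[0.04, 0, 0], 0, -1]
    - [[0, 0, 0], 0, -1]

```text
t: 24.1
eef_pos: [526.4, 0.2, 202.3]
tcp_rot: [3.141, -0.001, -3.115]
ft_force: [-5.7, 0.1, 3.0]
opening: 0.006
grip_force: 2.7
```

>>> move_arm:
  commands:
    - [[0.03, 0, 0], 0, -1]
    - [[0.03, 0, 0], 0, -1]
    - [[0.03, 0, 0], 0, -1]
    - [[0, 0, 0], 0, -1]

```text
t: 24.43
eef_pos: [527.9, 0.2, 202.2]
tcp_rot: [3.141, -0.005, -3.115]
ft_force: [-11.2, -0.2, 8.5]
opening: 0.004
grip_force: 6.4
```

>>> move_arm:
  commands:
    - [[0.03, 0, 0], 0, -1]
    - [[0.02, 0, 0], 0, -1]
    - [[0, 0, 0], 0, -1]
    - [[0, 0, 0], 0, -1]

```text
t: 24.77
eef_pos: [528.5, 0.2, 202.1]
tcp_rot: [3.141, -0.008, -3.115]
ft_force: [-18.6, -2.0, 12.7]
opening: -0.0
grip_force: 9.5
```

Bottomed out, timer braced. Let go and retreat.

>>> move_arm:
  commands:
    - [[-0.1, 0, 0], 0, -1]
    - [[-0.3, 0, 0], 0, -1]
    - [[-0.5, 0, 0], 0, -1]
    - [[-0.5, 0, 0.5], 0, -1]
    - [[-0.5, 0, 1], 0, -1]
    - [[-0.5, 0, 1], 0, -1]
    - [[-0.5, 0.3, 1], 0, -1]
    - [[-0.3, 0.9, 1], 0, -1]
    - [[0, 1, 1], 0, -1]
    - [[0, 1, 1], 0, -1]
    - [[0, 1, 0], 0, -1]
    - [[0, 1, 0], 0, -1]
    - [[0, 1, 0], 0, -1]
    - [[0, 0, 0], 0, -1]

```text
t: 25.93
eef_pos: [434.5, 188.4, 396.7]
tcp_rot: [3.14, 0.003, -3.113]
ft_force: [0.2, -1.0, 0.7]
opening: 0.004
grip_force: 0.0
```

```bash
python3 q.py | head -4; python3 - <<'E'
from h import *
np.set_printoptions(precision=1,suppress=True)
T=read_camera("top");S=read_camera("side");im=T["image"].astype(int)
h=cv2.cvtColor(T["image"],cv2.COLOR_RGB2HSV).astype(int)
w=(h[...,1]<45)&(h[...,2]>170)
for c in (316,320,324,328,332,336): 
    rr=np.where(w[190:245,c])[0]+190
    print(c,(rr.min(),rr.max()) if len(rr) else None,[tuple(x) for x in im[198:203,c].tolist()])
for r in (203,206,215,219):
    cc=np.where(w[r,300:355])[0]+300; print(r,cc.min(),cc.max())
print("proj timer back top edge if flush",proj(T,[[597.9,33,50],[599.4,-31,50],[597.9,33,35],[599.4,-31,35]]))
for n,z in [("jar_mid",155),("bottle_mid",85),("can_mid",45),("mug_mid",45),("tape_mid",15),("brush_grip",8),("spatula_grip",8)]:
    r=search_frame(n,T); print(n,onz(T,[r[0]["at"]],z)[0] if r else None)
E
```

```text
[434.5 185.7 396.2] [0.3 0.1 1.2] 0.0033419187165869206
0.8 3027 [[378, 267], [356, 306], [400, 345], [427, 306]]
0.69 2439 [[463, 206], [398, 210], [396, 246], [456, 242]]
50 S [[354.0, 305.0], [378.0, 267.0], [425.0, 306.0], [398.0, 345.0]] T [[395.0, 247.0], [399.0, 213.0], [465.0, 208.0], [457.0, 242.0]]
316 (np.int64(200), np.int64(222)) [(219, 66, 45), (229, 165, 148), (246, 246, 242), (250, 250, 249), (245, 246, 244)]
320 (np.int64(200), np.int64(222)) [(218, 67, 46), (231, 175, 162), (248, 249, 246), (242, 243, 241), (147, 139, 133)]
324 (np.int64(200), np.int64(222)) [(217, 63, 44), (232, 178, 162), (249, 249, 243), (236, 236, 228), (110, 98, 86)]
328 (np.int64(200), np.int64(221)) [(209, 65, 46), (226, 187, 174), (250, 251, 249), (239, 240, 237), (112, 102, 93)]
332 (np.int64(200), np.int64(221)) [(207, 64, 46), (226, 188, 176), (250, 251, 249), (237, 238, 235), (81, 66, 53)]
336 (np.int64(199), np.int64(221)) [(207, 78, 61), (228, 199, 189), (250, 251, 250), (238, 239, 237), (114, 104, 94)]
203 314 339
206 314 339
215 314 340
219 314 340
proj timer back top edge if flush [[313.4 199.1]
 [340.4 198.4]
 [313.5 200.2]
 [340.1 199.4]]
jar_mid [708.3 256.7 155. ]
bottle_mid [722.6 -27.4  85. ]
can_mid [ 394.7 -422.6   45. ]
mug_mid [ 714.9 -146.6   45. ]
tape_mid [ 733.7 -336.    15. ]
brush_grip [ 283.4 -191.     8. ]
spatula_grip None
```

```bash
python3 -c "
from cell import env
print(env.job_done())"
```

```text
the job is handed in; nothing more can be done
None
```

I've handed the job in: the last pictures show the panel flat on the easel, bare wood outwards and about centred on the ledge. The timer is square against the red stop and its button was pushed right in and let go. The jar, bottle, can, mug, tape and brush had not moved beyond measuring error; the spatula wasn't found in that last picture, but the arm never worked near it.

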